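# Build the sediment sieve tower on the bench shaker

## Robot

A 6-joint arm with a two-finger parallel gripper is mounted at the origin on the work surface. World frame = base frame: x ahead of the robot, y to its left, z up, the work surface at z = 0. Lengths are in mm, angles in rad, forces in N, time in s.
With the tool pointing down it reaches from about 275 to 750 mm from the base axis. Payload 10.2 kg.
Tool frame: the origin (TCP) lies between the finger pads; the fingertips stand 11 mm ahead of it and the grasp point (between the pads) lies 8 mm behind it; z points along the fingers, y is the line along which they close (so a half turn about z gives the same grasp; the last joint's range is limited). The gripper opens to 85 mm and grips with 20 to 120 N. Pads are 22 mm wide; open, the fingers measure 114 mm over their backs; the gripper's body (76 mm by 85 mm) begins 54 mm behind the grasp point. The pads swing forward as they close: fully open they stand 13 mm farther back than shut.
Start: joints at [-1.557, 0.313, 1.498, -0, 1.331, -0.223], TCP at [123.148, -510.358, 215.894] pointing down, gripper open.
Joint ranges: [-2.94, 2.94], [-0.97, 2.17], [0.19, 2.56], [-1.23, 4.37], [0.02, 3.11], [-2.88, 2.88]. Speed limits (rad/s): [2.39, 2.39, 3.01, 3.14, 3.14, 3.14].

## Interface

Orientations are given as a unit quaternion [w, x, y, z].
In Python, from rig import sense, eyes, finish_job gives the robot as it stands.
- The arm moves only by the shell command python3 -m jog 'ROWS' [FORCE]. ROWS is JSON, a list of rows, each a list of 7 numbers: the shift along the tool's x, y, z in m, then the turn, a rotation vector about the tool's x, y, z in rad, then the finger opening in m, from 0 to 0.0854. In form: [[dx, dy, dz, rx, ry, rz, gripper], ...]. A call has 1 to 5 rows; each row shifts and turns the commanded pose from where the row before left it, along the tool's axes as they then stand; what a row does not reach is not made up. A row lasts 1/10 s, in which the tool goes at most 50 mm and 8.59 degrees, less where a joint would pass 70% of its speed; a pose out of reach is approached as far as the arm can. A call is refused whole if a number of a shift passes 0.05 or a number of a turn 0.15, either way. A call with a gripper value outside its range is refused whole. The fingers move at their own pace and stop on an object; FORCE is the grip in N (left out, the last holds). Time passes only in rows, so rows that do not move let the fingers close. It gives the time, the measured TCP pose, the force, the opening and the grip force at its end, in the units of the state.
- sense(): the state, without advancing time (a new reading comes with each control period).
- eyes.capture(name): name is "scene" or "side" or "wrist"; returns the picture (400x640x3 uint8, red, green, blue); there is no depth.
- eyes.calibration(name): a dict with "fx", "fy", "cx", "cy" (pixels), "cam_to_world" (4x4, takes a point from camera to world coordinates); the wrist camera has in their place "mount" (4x4, takes a point from camera to tool coordinates, whose origin is the TCP and whose axes are the flange's). Camera axes: x right, y down, z forward; pixel columns grow to the right and rows downward; lengths in mm; the calibration is good to about 2 mm. A picture is of the moment at which its call begins: read the wrist's pose just before it. calibration takes no time and is no camera call.
- finish_job(): hands the job in; it is judged then, once.
The state is a dict: "time_s": time; "joints": joint angles; "dq": joint speeds; "tau": joint torques, N m; "eef_pos": TCP position; "ee_rot": TCP orientation; "force": force on the tool from outside, world axes, zero at the start; "wrist_torque": the same for the moment, N m; "grip_width": opening from 0.0 (shut) to 1.0 (fully open); "grip_force": force on a finger pad.
Only numpy, scipy, OpenCV 4.12 (cv2) and the standard library are available. Lean on these libraries where they do the work, as an engineer would, in place of code of your own. Each camera call takes 0.05 s, during which the arm holds its last target. There are 200 camera calls.

## Task

Set up the sieve tower on the bench shaker, one part at a time from the bottom up: press the collecting cup down into the shaker's ball-clip holder until it clicks fully home, then seat the fine sieve on the cup, the coarse sieve on the fine one and the knobbed lid on top. Every part must sit level and fully down in the one beneath, and be let go. Do not knock over the small brown reagent bottle or the glass beaker.

Things in the scene. Friction and masses are not known exactly. Their poses are not given: they have to be found in the camera images.
- shaker: White bench shaker, fixed, 140x120 mm, left or right. Origin: centre of underside, z up. Round platform on top at z 65 mm; centred on it the clip holder: 3 black posts 17.5 mm high, inner faces 32.5 mm off axis (at 0, 120, 240 deg), each with a sprung ball (d 10, centre 12.5 mm above platform, reaching in to 27 mm off axis). Cup rests on the balls ~10 mm high; ~7-13 N straight down clicks it onto the platform.
- cup: Collecting cup: round, solid floor without holes, wide foot; 54 mm high, ~0.13 kg, upright. Origin: centre of underside, z up. Foot widens from d 44 mm at the bottom to d 58 at 6 to 8 mm; neck d 50 from 11 to 20 mm; straight body d 56 from 20 to 54 mm, wall 2.8, mouth d 50, inner floor at 23 mm. Clicked home, its origin is 65 mm above the shaker's.
- fine_sieve: Fine sieve: the shorter sieve, floor with very many small dark holes (3 mm). 38 mm high, ~0.07 kg, upright on its plug. Origin: centre of underside, z up. Solid tapered plug d 36 mm at the bottom, d 48 from 8 to 12 mm; straight ring d 56 from 12 to 38 mm, wall 2.8, mouth d 50; floor at 15 mm. Plug goes into the mouth below, ring rests on its rim: origin then 42 mm above the cup's.
- coarse_sieve: Coarse sieve: the taller sieve, floor with seven big dark holes (13 mm). 50 mm high, ~0.09 kg, upright on its plug. Origin: centre of underside, z up. Plug as on the fine sieve (d 36 to 48 mm, 12 mm high); straight ring d 56 from 12 to 50 mm height, wall 2.8, mouth d 50. Seated on the fine sieve, its origin is 26 mm above the fine sieve's.
- lid: Lid: aluminium disc d 56 mm (7 to 11 mm height), tapered plug below (d 36 mm at the bottom, d 48 at 7 mm), upright black knob d 18 mm on top from 11 to 37 mm height. ~0.07 kg, standing on its plug. Origin: centre of underside, z up. Seated on the coarse sieve, its origin is 43 mm above the coarse sieve's.
- reagent_bottle: Small brown glass bottle, 32 mm diameter, 62 mm high, loose, standing among the parts of the tower; not to be knocked over. Origin: centre of its underside.
- beaker: Small glass beaker, 48 mm diameter at the rim, 60 mm high, loose, standing beyond the parts; not to be knocked over. Origin: centre of its underside.
- tube_rack: White rack with capped test tubes, 100 x 120 mm, 78 mm high, fixed to the table on the side opposite the shaker; an obstacle only. Origin: centre of its underside.
Mind the look-alikes: they are no part of the job. What is shaped like the cup but blue or red is not meant.

How it is judged:
By the outcome, as a careful person would: the job done as asked, in the order asked, and still so for the second after the job is handed in, with the robot touching nothing.
It also fails if it takes over 109 s, if anything falls off the work surface, if the arm or the gripper's body presses on something with over 40 N, if the wrist force passes 120 N, or if a joint passes its speed limit or range.

## Working session

There is one attempt and no reset: what is moved stays moved. The work goes in short steps, Python scripts to look and compute and a shell command to move; the robot and the scene stay as the last step left them, time stands still between calls to the robot, and variables do not carry over. Pictures are saved under pics/ and viewed, at most 14 in all, crops included, and the job is handed in when it is done.

```bash
mkdir -p pics; ls; python3 - <<'E'
from rig import sense, eyes
import cv2,json,numpy as np
s=sense();print(s)
for n in("scene","side","wrist"):
    im=eyes.capture(n);cv2.imwrite(f"pics/{n}0.png",im[:,:,::-1])
    c=eyes.calibration(n);print(n,{k:np.round(v,4).tolist() for k,v in c.items()})
E
```

```text
pics
{'time_s': 0.0, 'joints': array([-1.55738013e+00,  3.13440124e-01,  1.49844124e+00,  2.67407024e-05,
        1.33101935e+00, -2.23380178e-01]), 'dq': array([-8.79087417e-04, -4.01782076e-06,  1.23892284e-03, -1.42631292e-03,
        1.32338942e-03, -1.06816298e-03]), 'tau': array([-2.04847056e-03, -4.12263644e+01, -2.59745264e+01, -2.89506679e-04,
        4.10030087e-03,  1.15708019e-06]), 'eef_pos': array([ 123.16096695, -510.05944573,  215.33858514]), 'ee_rot': array([-6.49068185e-04,  9.92999282e-01,  1.18118573e-01,  8.14495582e-05]), 'force': array([ 0.12172419,  0.03860309, -0.14596215]), 'wrist_torque': array([-0.00884663, -0.03804655,  0.01228158]), 'grip_force': 0.0, 'grip_width': 1.0008270828679315}
scene {'fx': 457.4429, 'fy': 457.4429, 'cx': 311.9274, 'cy': 200.6715, 'cam_to_world': [[-0.5853, 0.5741, -0.5726, 1176.1259], [0.8105, 0.4322, -0.3953, 406.2499], [0.0205, -0.6955, -0.7183, 814.3173], [0.0, 0.0, 0.0, 1.0]]}
side {'fx': 417.3623, 'fy': 417.3623, 'cx': 325.6514, 'cy': 197.5384, 'cam_to_world': [[-0.9577, -0.1491, 0.246, 371.3727], [-0.2877, 0.4955, -0.8196, 635.2602], [0.0003, -0.8557, -0.5174, 438.9485], [0.0, 0.0, 0.0, 1.0]]}
wrist {'fx': 321.9652, 'fy': 321.9652, 'cx': 324.8895, 'cy': 197.8579, 'mount': [[-0.0014, -0.9542, -0.2992, 77.3695], [1.0, -0.0011, -0.0013, -0.1992], [0.001, -0.2992, 0.9542, -158.1014], [0.0, 0.0, 0.0, 1.0]]}
```

View pics/scene0.png

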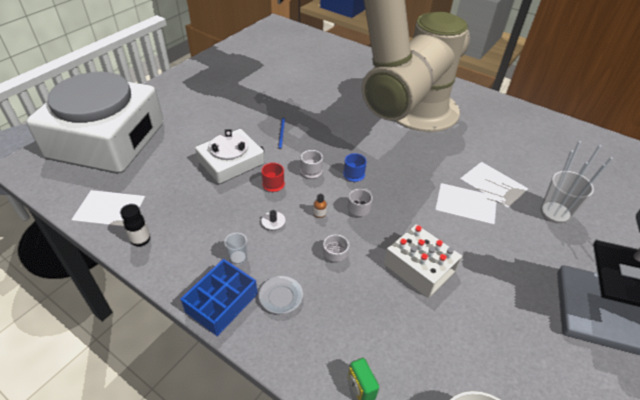

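View pics/side0.png

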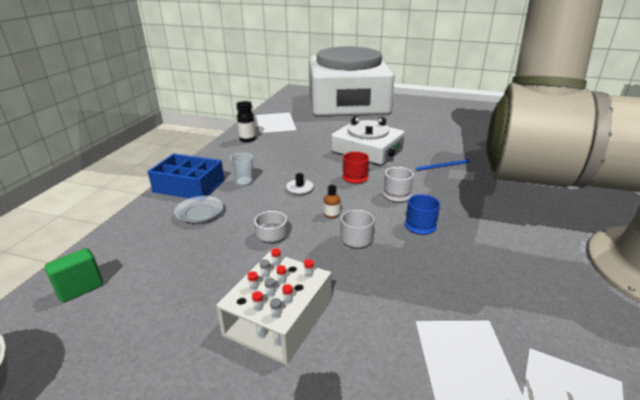

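Scene: shaker at (230,150), cup (312,160), coarse sieve (360,200), fine sieve (336,246), lid (273,217), bottle (321,205), beaker (236,245), rack (425,255), blue and red look-alikes at (355,165) and (273,177). The side view agrees: cup (398,180), coarse (357,225), fine (270,225), lid (299,185).

```bash
cat > h.py <<'E'
import numpy as np, cv2
from scipy.spatial.transform import Rotation as R
from rig import sense, eyes
def cam(n,s=None):
    c=eyes.calibration(n)
    if n=="wrist":
        s=s or sense();q=s["ee_rot"];T=np.eye(4);T[:3,:3]=R.from_quat([q[1],q[2],q[3],q[0]]).as_matrix();T[:3,3]=s["eef_pos"]
        M=T@np.array(c["mount"])
    else: M=np.array(c["cam_to_world"])
    return c,M
def cast(cm,u,v,z):
    c,M=cm;d=M[:3,:3]@np.array([(u-c["cx"])/c["fx"],(v-c["cy"])/c["fy"],1]);o=M[:3,3]
    return o+d*(z-o[2])/d[2]
def proj(cm,p):
    c,M=cm;q=M[:3,:3].T@(np.array(p)-M[:3,3]);return np.array([c["fx"]*q[0]/q[2]+c["cx"],c["fy"]*q[1]/q[2]+c["cy"]])
E
python3 - <<'E'
from h import *
P=dict(cup=(54,(312,156),(399,174)),coarse=(50,(360,195),(357,219)),fine=(38,(336,243),(270,219)),lid=(37,(273,211),(299,177)),bottle=(62,(321,197),(332,188)),beaker=(60,(236,238),(241,157)),plat=(65,(229,147),(369,129)),red=(54,(273,169),(355,155)),blue=(54,(355,159),(423,202)),rack=(78,(427,243),(275,280)))
for k,(z,a,b) in P.items(): print(k,cast(cam("scene"),*a,z).round()[:2],cast(cam("side"),*b,z).round()[:2])
E
```

```text
cup [ 441. -105.] [ 442. -102.]
coarse [483.  65.] [487.  70.]
fine [630.  96.] [633.  96.]
lid [637. -74.] [637. -63.]
bottle [554.   2.] [549.   3.]
beaker [761. -73.] [768. -71.]
plat [ 551. -288.] [ 541. -288.]
red [ 540. -153.] [ 545. -161.]
blue [384. -11.] [387.  -9.]
rack [545. 263.] [546. 274.]
```

View pics/wrist0.png

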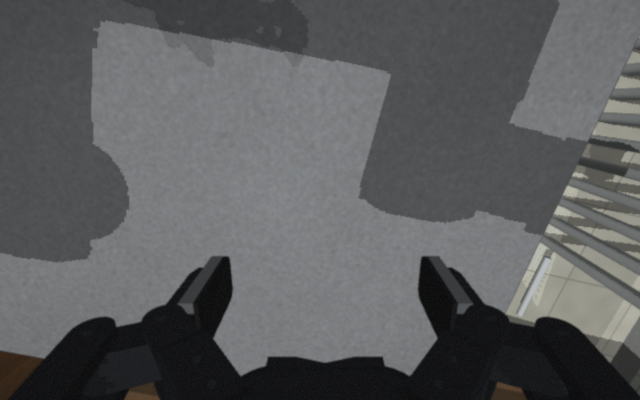

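Wrist view: only bench and shadows. The layout is known to about a centimetre and both cameras agree, so I'll straighten the yaw and go over the shaker.

```bash
python3 -m jog '[[0.043,-0.011,-0.01,0,0,0.118,0.085],[0.042,-0.016,-0.01,0,0,0.118,0.085],[0.042,-0.022,-0.01,0,0,0,0.085],[0.042,-0.022,0,0,0,0,0.085],[0.042,-0.022,0,0,0,0,0.085]]'
python3 -m jog '[[0.042,-0.022,0,0,0,0,0.085],[0.042,-0.022,0,0,0,0,0.085],[0.042,-0.022,0,0,0,0,0.085],[0.042,-0.022,0,0,0,0,0.085],[0,0,0,0,0,0,0.085]]'
python3 - <<'E'
from h import *
s=sense();print(s["time_s"],s["eef_pos"],s["joints"],s["ee_rot"])
cv2.imwrite("pics/w1.png",eyes.capture("wrist")[:,:,::-1])
E
```

```text
time_s: 0.65
eef_pos: [329.6, -401.5, 246.1]
ee_rot: [0.0, 1.0, 0.0, 0.0]
force: [0.1, -0.0, 0.5]
grip_width: 0.997
grip_force: 0.0
time_s: 1.15
eef_pos: [499.5, -311.3, 245.0]
ee_rot: [-0.001, 1.0, 0.003, 0.0]
force: [-0.7, -0.5, -0.8]
grip_width: 0.99
grip_force: 0.0
1.15 [ 499.54743839 -311.26188389  245.04218631] [-7.56664307e-01  4.38662364e-01  1.24341894e+00  1.15724563e-03
  1.46027365e+00  8.07759975e-01] [-6.79431748e-04  9.99994889e-01  3.12197660e-03  1.19802263e-04]
```

View pics/w1.png

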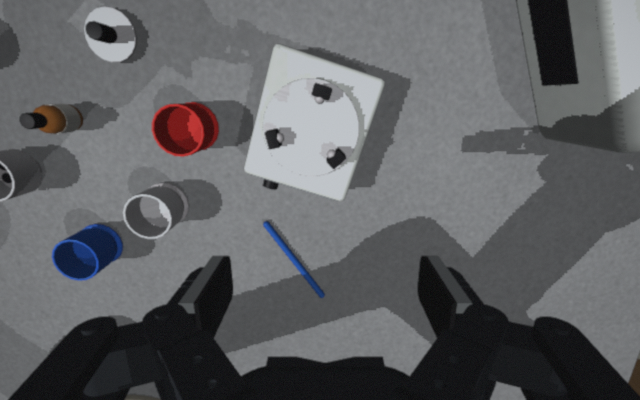

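Wrist view: platform with the three posts at (322,90), (273,137), (336,157); cup rim at (148,215), red decoy (183,128), blue (85,255). Measuring posts and the cup rim.

```bash
python3 - <<'E'
from h import *
im=cv2.imread("pics/w1.png");cm=cam("wrist")
g=im.max(2)
m=(g<75).astype(np.uint8);m[:60]=0;m[185:]=0;m[:,:255]=0;m[:,365:]=0
n,l,st,ce=cv2.connectedComponentsWithStats(m)
P=[]
for i in range(1,n):
    if st[i,4]>100: print(st[i],ce[i]); P.append(ce[i])
P=np.array([cast(cm,*p,73)[:2] for p in P]);print(P)
if len(P)==3:
    c=P.mean(0);print("centre",c,np.linalg.norm(P-c,axis=1),np.degrees(np.arctan2(*(P-c).T[::-1])))
# cup rim: bright ring
m=cv2.inRange(im,(160,160,160),(255,255,255));m[:,:115]=0;m[:,200:]=0;m[:175]=0;m[250:]=0
c=max(cv2.findContours(m,cv2.RETR_EXTERNAL,2)[0],key=len)
print(cv2.boundingRect(c))
E
python3 - <<'E'
import cv2
im=cv2.imread("pics/w1.png")
a=cv2.resize(im[60:190,230:390],None,fx=3,fy=3,interpolation=2);b=cv2.resize(im[165:260,105:205],None,fx=3,fy=3,interpolation=2)
o=cv2.copyMakeBorder(b,0,a.shape[0]-b.shape[0],0,0,0)
cv2.imwrite("pics/w1c.png",cv2.hconcat([a,o]))
E
```

```text
[331  60  34  12 136] [349.49264706  64.25735294]
[312  84  20  16 213] [321.79342723  91.17370892]
[266 129  16  20 201] [272.63681592 138.40298507]
[327 148  19  20 197] [336.49238579 158.18274112]
[[ 604.35622974 -334.91912245]
 [ 579.98221818 -308.59405963]
 [ 534.26213423 -258.65351257]
 [ 514.20685372 -323.82167377]]
(123, 195, 48, 43)
```

View pics/w1c.png

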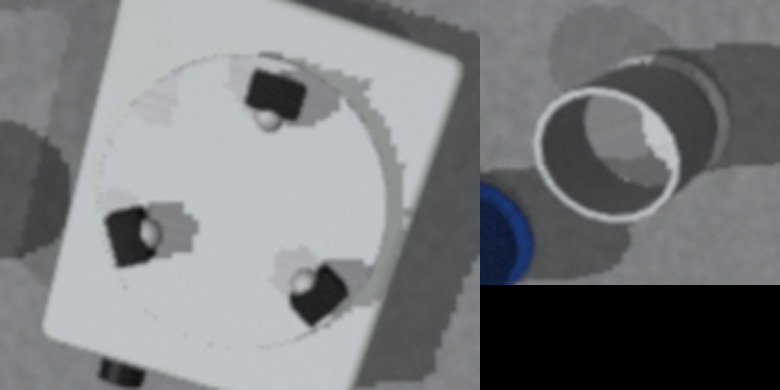

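Crop: balls at px (319,100), (281,138), (331,154); disc spans x 263–359, y 78–176; cup rim centre (147.5,216).

```bash
python3 - <<'E'
from h import *
cm=cam("wrist")
print("disc",cast(cm,311,126.8,65))
B=np.array([cast(cm,u/3+230,v/3+60,77.5)[:2] for u,v in((268,120),(152,234),(302,282))]);print("balls",B.mean(0),np.linalg.norm(B-B.mean(0),axis=1))
print("cup",cast(cm,147.5,216.2,54),sense()["eef_pos"])
E
```

```text
disc [ 545.24667771 -297.40216344   65.        ]
balls [ 542.11642989 -297.1327594 ] [31.05500835 30.46729258 30.70158797]
cup [ 442.08434527 -106.43569782   54.        ] [ 497.58414639 -312.83970027  245.07819082]
```

```bash
python3 - <<'E'
from h import *
s=sense();cm=cam("wrist",s);im=eyes.capture("wrist")[:,:,::-1];print(s["eef_pos"],s["dq"].max())
m=(im.max(2)<75).astype(np.uint8);m[:75]=0;m[185:]=0;m[:,:255]=0;m[:,350:]=0
n,l,st,ce=cv2.connectedComponentsWithStats(m)
P=np.array([cast(cm,*ce[i],74)[:2] for i in range(1,n) if st[i,4]>150]);print(P,P.mean(0))
m=cv2.inRange(im,(160,160,160),(255,255,255));m[:,:115]=0;m[:,200:]=0;m[:175]=0;m[250:]=0
x,y,w,h=cv2.boundingRect(max(cv2.findContours(m,0,2)[0],key=len));print("cup",x,y,w,h,cast(cm,x+w/2,y+h/2,54))
E
python3 -m jog '[[-0.03,-0.042,0,0,0,0,0.085],[-0.01,-0.042,0.01,0,0,0,0.085],[0,-0.042,0.01,0,0,0,0.085],[-0.01,-0.042,0.01,0,0,0,0.085],[0,-0.037,0,0,0,0,0.085]]'
python3 -m jog '[[0,0,0,0,0,0,0.085],[0,0,0,0,0,0,0.085]]'
python3 - <<'E'
from h import *
s=sense();cm=cam("wrist",s);im=eyes.capture("wrist")[:,:,::-1];print(s["eef_pos"],s["dq"].max())
cv2.imwrite("pics/w2.png",im)
E
```

```text
[ 497.58414639 -312.83970027  245.07819082] 0.03362226726727849
[[ 582.08332484 -306.71967854]
 [ 536.39853992 -257.11127918]
 [ 516.45066813 -322.07345528]] [ 544.97751096 -295.301471  ]
cup 121 193 48 44 [ 443.55669317 -103.77942154   54.        ]
time_s: 1.75
eef_pos: [444.6, -109.8, 214.9]
ee_rot: [-0.0, 1.0, -0.001, -0.001]
force: [0.9, 0.3, -0.2]
grip_width: 0.995
grip_force: 0.0
time_s: 1.95
eef_pos: [446.4, -111.4, 216.2]
ee_rot: [0.0, 1.0, 0.0, 0.0]
force: [0.1, -0.9, -0.4]
grip_width: 0.996
grip_force: 0.0
[ 446.4121659  -111.40557043  216.21318704] 0.019835764674696763
```

View pics/w2.png

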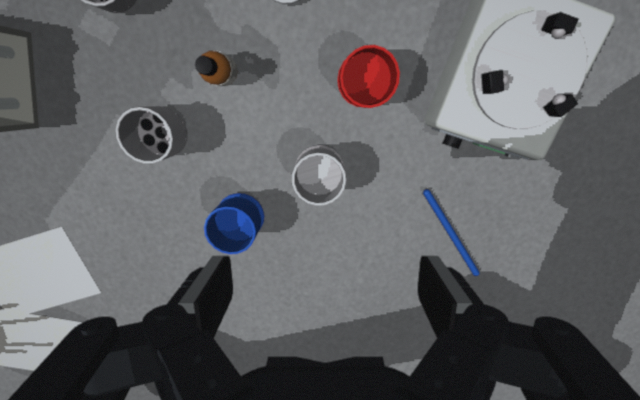

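Wrist: cup rim at (319,179), solid floor, no holes; coarse sieve (seven holes) at (145,135); bottle cap (206,66).

```bash
cat >> h.py <<'E'
def rim(im,cm,u,v,z,r=45,th=160):
    "fit the bright rim ellipse near pixel u,v; world centre at height z"
    m=cv2.inRange(im,(th,)*3,(255,)*3);k=np.zeros_like(m);cv2.circle(k,(int(u),int(v)),r,255,-1)
    c=max(cv2.findContours(m&k,0,1)[0],key=lambda c:cv2.contourArea(cv2.convexHull(c)))
    e=cv2.fitEllipse(cv2.convexHull(c));return np.round(e[0],1),np.round(e[1],1),cast(cm,*e[0],z).round(1)
E
python3 - <<'E'
from h import *
cm=cam("wrist");im=cv2.imread("pics/w2.png")
print(sense()["eef_pos"],rim(im,cm,319,179,54,38),rim(im,cm,145,135,50,38))
E
```

```text
[ 446.54759331 -111.94645843  216.09427643] (array([318.3, 178.9]), array([51.6, 53.3]), array([ 443.8, -104.4,   54. ])) (array([143.3, 135.1]), array([50.3, 59.9]), array([487.9,  69.3,  50. ]))
```

```bash
python3 -m jog '[[-0.003,-0.0075,0.045,0,0,0,0.085],[0,0,0.045,0,0,0,0.085],[0,0,0.045,0,0,0,0.085],[0,0,0.03,0,0,0,0.085],[0,0,0.017,0,0,0,0.085]]'
python3 -m jog '[[0,0,0,0,0,0,0.085],[0,0,0,0,0,0,0.085],[0,0,0,0,0,0,0.05],[0,0,0,0,0,0,0.05],[0,0,0,0,0,0,0.05]]' 70
python3 -m jog '[[0,0,0,0,0,0,0.05],[0,0,0,0,0,0,0.05],[0,0,0,0,0,0,0.05]]'
```

```text
time_s: 2.5
eef_pos: [442.5, -104.4, 31.4]
ee_rot: [-0.001, 1.0, -0.001, -0.002]
force: [0.9, -0.1, 0.0]
grip_width: 0.994
grip_force: 0.0
time_s: 3.0
eef_pos: [444.7, -103.7, 35.4]
ee_rot: [0.001, 1.0, 0.0, 0.001]
force: [-2.9, 3.0, 12.9]
grip_width: 0.592
grip_force: 6.5
time_s: 3.3
eef_pos: [444.6, -103.6, 35.4]
ee_rot: [0.001, 1.0, 0.001, 0.001]
force: [-1.8, 1.7, 12.6]
grip_width: 0.59
grip_force: 6.1
```

```bash
python3 - <<'E'
from h import *
a=eyes.capture("side")[120:280,300:500,::-1];b=eyes.capture("scene")[90:250,240:440,::-1]
cv2.imwrite("pics/g1.png",cv2.resize(cv2.hconcat([a,b]),None,fx=2,fy=2,interpolation=2))
E
```

```text
(no output)
```

View pics/g1.png

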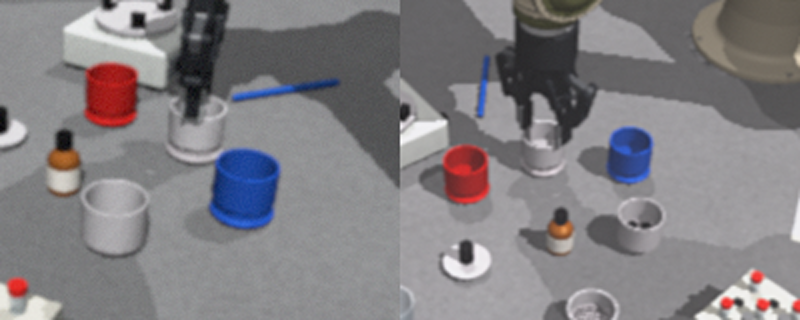

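The picture shows the fingers around the cup's top, cup upright. The commanded opening limits the force, so I'll close further.

```bash
python3 -m jog '[[0,0,0,0,0,0,0.03],[0,0,0,0,0,0,0.03],[0,0,0,0,0,0,0.03]]' 60
python3 -m jog '[[0,0,-0.005,0,0,0,0.03],[0,0,-0.02,0,0,0,0.03],[0,0,-0.035,0,0,0,0.03],[0,0,0,0,0,0,0.03]]'
```

```text
time_s: 3.7
eef_pos: [445.6, -101.2, 37.3]
ee_rot: [-0.002, 1.0, -0.0, 0.002]
force: [-2.8, 22.5, 40.7]
grip_width: 0.354
grip_force: 20.2
time_s: 4.1
eef_pos: [445.9, -104.3, 97.8]
ee_rot: [0.002, 1.0, 0.001, 0.003]
force: [0.7, -0.6, -1.2]
grip_width: 0.35
grip_force: 0.0
```

```bash
python3 - <<'E'
from h import *
a=eyes.capture("side")[120:280,300:500,::-1];b=eyes.capture("wrist")[:,:,::-1]
a=cv2.resize(a,(400,320),interpolation=2);b=cv2.resize(b[100:356,160:480],(400,320))
cv2.imwrite("pics/g2.png",cv2.hconcat([a,b]))
E
```

```text
(no output)
```

View pics/g2.png

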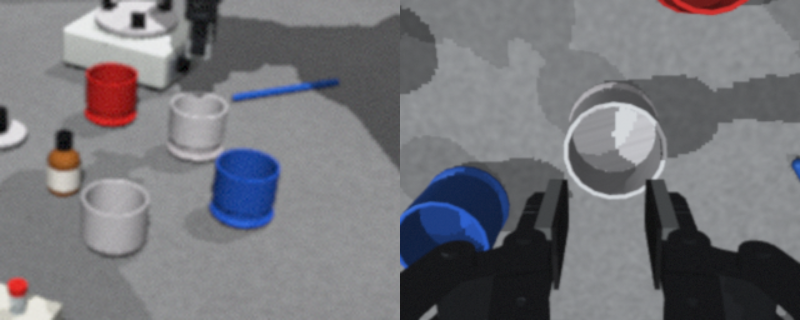

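The cup still stands; the fingers closed past it. I'll measure where it is now.

```bash
python3 -m jog '[[0,0,0,0,0,0,0.085],[0,0,0,0,0,0,0.085],[0,0,0,0,0,0,0.085],[0,0,0,0,0,0,0.085]]' 
python3 - <<'E'
from h import *
s=sense();cm=cam("wrist",s);im=eyes.capture("wrist")[:,:,::-1];im=im.copy()
print(s["eef_pos"],proj(cm,[444,-104,54]))
u,v=proj(cm,[444,-104,54])
print(rim(im,cm,u,v,54,70))
# scene view too
s2=cam("scene");b=eyes.capture("scene")[:,:,::-1].copy();u,v=proj(s2,[444,-104,54]);print(u,v)
cv2.imwrite("pics/g3.png",cv2.hconcat([cv2.resize(im,(640,400))[:,160:560],cv2.resize(b[100:260,232:392],(400,400),interpolation=2)]))
E
```

```text
time_s: 4.6
eef_pos: [443.7, -103.3, 93.5]
ee_rot: [-0.0, 1.0, 0.0, -0.0]
force: [-1.1, -0.6, 0.5]
grip_width: 0.988
grip_force: 0.0
[ 443.66250089 -103.26621292   93.50994438] [327.06386275 219.52089951]
(array([332.4, 219.8]), array([77.9, 83.4]), array([ 443.8, -107.5,   54. ]))
311.67119283817345 156.7598566230666
```

View pics/g3.png

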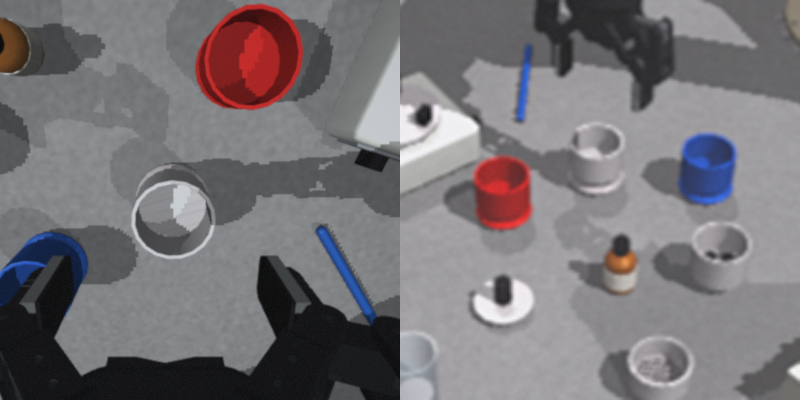

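The picture shows why: the open fingertips sit about 28 mm behind the reported TCP (top edge at pixel (230,257); roughly 20 mm behind when half closed). So the tips landed on the rim and slid inside. The cup moved only 3 mm. I'll go lower, in steps, and watch the force.

```bash
python3 -m jog '[[0,0.004,0.04,0,0,0,0.085],[0,0,0.03,0,0,0,0.085],[0,0,0.012,0,0,0,0.085],[0,0,0,0,0,0,0.085]]'
python3 -m jog '[[0,0,0.006,0,0,0,0.085],[0,0,0,0,0,0,0.085]]'
python3 - <<'E'
from h import *
s2=cam("scene");b=eyes.capture("scene")[:,:,::-1].copy();a=eyes.capture("side")[:,:,::-1].copy();print(sense()["eef_pos"])
cv2.imwrite("pics/g4.png",cv2.hconcat([cv2.resize(a[120:240,340:460],(400,400),interpolation=2),cv2.resize(b[90:210,252:372],(400,400),interpolation=2)]))
E
```

```text
time_s: 5.1
eef_pos: [443.2, -107.0, 11.0]
ee_rot: [-0.001, 1.0, 0.0, -0.001]
force: [0.3, 1.0, 0.4]
grip_width: 0.989
grip_force: 0.0
time_s: 5.3
eef_pos: [444.3, -107.5, 6.4]
ee_rot: [0.0, 1.0, 0.0, 0.001]
force: [1.2, 0.1, 1.0]
grip_width: 0.998
grip_force: 0.0
[ 444.29682681 -107.50964622    6.65898095]
```

View pics/g4.png

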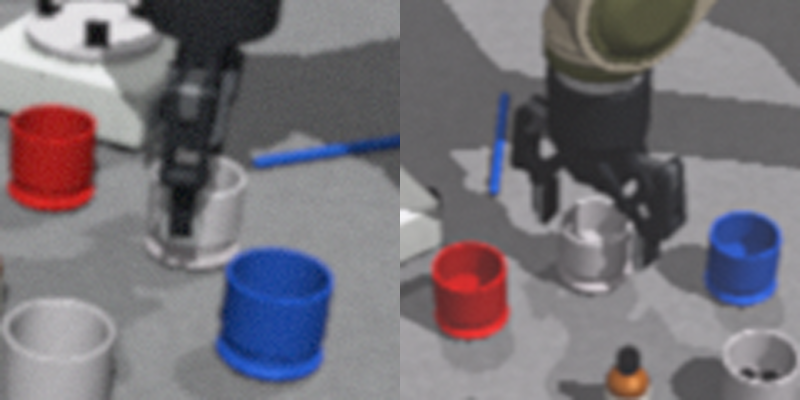

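Picture: fingers straddle the cup, tips about two thirds down the body. Raise slightly and close.

```bash
python3 -m jog '[[0,0,-0.006,0,0,0,0.06],[0,0,0,0,0,0,0.03],[0,0,0,0,0,0,0.03],[0,0,0,0,0,0,0.03],[0,0,0,0,0,0,0.03]]' 60
python3 -m jog '[[0,0,0,0,0,0,0.03],[0,0,-0.01,0,0,0,0.03],[0,0,-0.04,0,0,0,0.03],[0,0,-0.04,0,0,0,0.03],[0,0,0,0,0,0,0.03]]' 
python3 - <<'E'
from h import *
s=sense();cm=cam("wrist",s);im=eyes.capture("wrist")[:,:,::-1].copy();print(s["eef_pos"])
b=eyes.capture("scene")[:,:,::-1].copy()
cv2.imwrite("pics/g5.png",cv2.hconcat([im[:,120:520],cv2.resize(b[40:200,232:392],(400,400),interpolation=2)]))
E
```

```text
time_s: 5.9
eef_pos: [444.5, -107.6, 13.5]
ee_rot: [0.0, 1.0, 0.001, 0.001]
force: [-5.0, 1.2, 18.6]
grip_width: 0.642
grip_force: 59.8
time_s: 6.4
eef_pos: [446.1, -108.4, 106.6]
ee_rot: [0.002, 1.0, 0.0, 0.004]
force: [-0.2, -0.3, -1.5]
grip_width: 0.641
grip_force: 63.9
[ 446.08073934 -108.43650938  106.57275454]
```

View pics/g5.png

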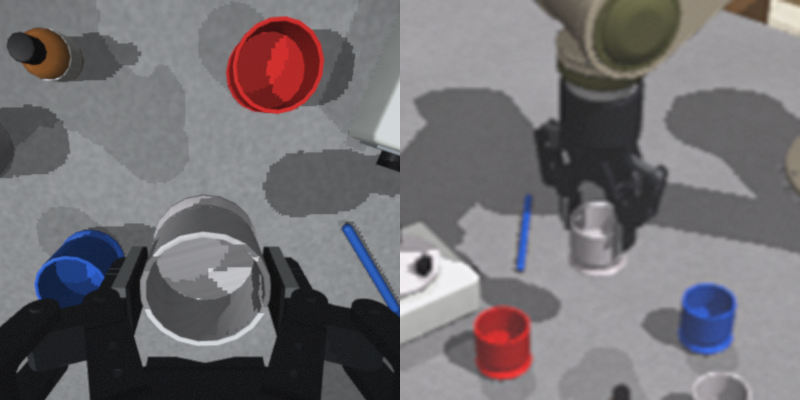

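Cup is held upright (width 55 mm, weight felt). Computing its offset in the hand from the rim.

```bash
python3 - <<'E'
from h import *
s=sense();cm=cam("wrist",s);im=cv2.imread("pics/g5.png")[:,:400]
m=cv2.inRange(im,(185,)*3,(255,)*3);k=np.zeros_like(m);cv2.rectangle(k,(135,228),(275,350),255,-1)
p=cv2.findNonZero(m&k);e=cv2.fitEllipse(cv2.convexHull(p));print(e)
c=cast(cm,e[0][0]+120,e[0][1],s["eef_pos"][2]-13.5+54);print(c,"off",c-s["eef_pos"])
E
python3 -m jog '[[0,0.02,-0.02,0,0,0,0.03],[0.02,0.042,0,0,0,0,0.03],[0.025,0.042,0,0,0,0,0.03],[0.025,0.042,0,0,0,0,0.03],[0.025,0.037,0,0,0,0,0.03]]'
python3 -m jog '[[0,0,0,0,0,0,0.03],[0,0,0,0,0,0,0.03]]'
```

```text
((204.41928100585938, 288.86224365234375), (112.58979797363281, 128.95172119140625), 92.1934585571289)
[ 444.22626334 -106.57192969  142.94388994] off [ 0.27251909  0.81452673 40.5       ]
time_s: 7.0
eef_pos: [539.0, -291.9, 120.0]
ee_rot: [-0.001, 1.0, -0.0, -0.001]
force: [1.3, -0.6, -0.5]
grip_width: 0.644
grip_force: 63.9
time_s: 7.2
eef_pos: [538.2, -290.0, 119.6]
ee_rot: [-0.001, 1.0, 0.0, -0.001]
force: [-1.0, 1.0, -1.5]
grip_width: 0.645
grip_force: 64.0
```

```bash
python3 -m jog '[[0.0065,0.006,0,0,0,0,0.03],[0,0,0,0,0,0,0.03],[0,0,0,0,0,0,0.03]]'
python3 - <<'E'
from h import *
s=sense();cm=cam("wrist",s);im=eyes.capture("wrist")[:,:,::-1]
print(s["eef_pos"]);m=(im.max(2)<70).astype(np.uint8);m[260:]=0
n,l,st,ce=cv2.connectedComponentsWithStats(m)
for i in range(1,n):
    if st[i,4]>150: print(st[i],ce[i].round(1),cast(cm,*ce[i],74)[:2].round(1))
for a in((582,-306.5),(536.4,-257),(516.5,-322)): print(proj(cm,[*a,74]).round(1))
cv2.imwrite("pics/h1.png",im)
E
```

```text
time_s: 7.5
eef_pos: [545.0, -295.2, 121.6]
ee_rot: [-0.0, 1.0, 0.001, -0.0]
force: [-0.6, 0.2, -0.7]
grip_width: 0.641
grip_force: 64.0
[ 544.97838392 -295.17475981  121.56865662]
[ 54  37  42  69 447] [78.1 72.6] [ 636.  -147.1]
[   0   56   50   27 1107] [23.6 69.8] [ 637.6 -114.9]
[ 605   88   35  113 2115] [627.5 139.3] [ 596.6 -485.7]
[330 150  30  27 582] [344.2 162.6] [ 581.6 -307. ]
[  0 164  15  34 361] [  5.6 181.5] [568.9 -83.6]
[ 140  167   50   61 1176] [171.9 190.2] [ 562.9 -192.7]
[ 102  179   52   60 1442] [120.5 211.1] [ 548.2 -155.6]
[260 212  20  32 425] [269.  225.5] [ 537.7 -256. ]
[239 247  30  13 227] [257.3 254.2] [ 515.8 -246.5]
[381 247  32  13 261] [393.1 254. ] [ 516.1 -342.8]
[343.5 162. ]
[270.6 227.3]
[363.8 253.4]
```

Post positions confirmed from above, to within 1 mm. Descend.

```bash
python3 -m jog '[[0,0,0.02,0,0,0,0.03],[0,0,0.008,0,0,0,0.03],[0,0,0.004,0,0,0,0.03],[0,0,0,0,0,0,0.03]]'
python3 -m jog '[[0,0,0.003,0,0,0,0.03],[0,0,0,0,0,0,0.03]]'
```

```text
time_s: 7.95
eef_pos: [545.4, -296.0, 90.0]
ee_rot: [-0.0, 1.0, 0.0, -0.0]
force: [-0.5, -0.7, -0.1]
grip_width: 0.647
grip_force: 64.0
time_s: 8.15
eef_pos: [545.8, -296.5, 87.5]
ee_rot: [0.0, 1.0, 0.0, 0.001]
force: [1.0, -0.4, 2.3]
grip_width: 0.639
grip_force: 64.1
```

```bash
python3 -m jog '[[0,0,0.003,0,0,0,0.03],[0,0,0.003,0,0,0,0.03]]'
python3 -m jog '[[0,0,0.003,0,0,0,0.03],[0,0,0,0,0,0,0.03]]'
```

```text
time_s: 8.35
eef_pos: [545.7, -296.4, 81.2]
ee_rot: [0.0, 1.0, 0.0, 0.0]
force: [-0.2, -0.2, -1.4]
grip_width: 0.642
grip_force: 64.0
time_s: 8.55
eef_pos: [545.4, -296.3, 78.7]
ee_rot: [0.0, 1.0, 0.0, -0.0]
force: [-3.0, 2.4, 7.9]
grip_width: 0.638
grip_force: 64.9
```

```bash
python3 -m jog '[[0,0,0.002,0,0,0,0.03],[0,0,0,0,0,0,0.03]]'
python3 -m jog '[[0,0,0.002,0,0,0,0.03],[0,0,0,0,0,0,0.03]]'
```

```text
time_s: 8.75
eef_pos: [545.5, -296.3, 78.6]
ee_rot: [0.0, 1.0, 0.001, 0.0]
force: [-8.6, 5.5, 21.2]
grip_width: 0.639
grip_force: 66.1
time_s: 8.95
eef_pos: [545.7, -296.4, 78.6]
ee_rot: [0.001, 1.0, 0.001, 0.001]
force: [-13.8, 9.0, 35.9]
grip_width: 0.64
grip_force: 67.4
```

Hard stop at 78.6, exactly the expected home height. Release, rise, and measure the seated cup.

```bash
python3 -m jog '[[0,0,-0.005,0,0,0,0.03],[0,0,0,0,0,0,0.085],[0,0,0,0,0,0,0.085],[0,0,0,0,0,0,0.085],[0,0,0,0,0,0,0.085]]'
python3 -m jog '[[0,0,-0.04,0,0,0,0.085],[0,0,-0.05,0,0,0,0.085],[0,0,-0.05,0,0,0,0.085],[0,0,0,0,0,0,0.085],[0,0,0,0,0,0,0.085]]'
python3 - <<'E'
from h import *
s=sense();cm=cam("wrist",s);im=eyes.capture("wrist")[:,:,::-1].copy();print(s["eef_pos"])
cv2.imwrite("pics/h2.png",im)
u,v=proj(cm,[545.5,-296,119]);print(u,v)
for th in(175,190,200): print(rim(im,cm,u,v,119,60,th))
E
```

```text
time_s: 9.45
eef_pos: [545.4, -296.2, 78.4]
ee_rot: [-0.0, 1.0, 0.0, -0.0]
force: [-0.6, 0.3, 0.7]
grip_width: 0.999
grip_force: 0.0
time_s: 9.95
eef_pos: [545.6, -296.4, 219.4]
ee_rot: [0.0, 1.0, 0.0, 0.001]
force: [0.1, 0.3, -0.8]
grip_width: 0.999
grip_force: 0.0
[ 545.64017216 -296.38153602  219.36158026]
325.21280085956573 193.8107036424256
(array([315.4, 196.4]), array([ 95.5, 121.7]), array([ 543.3, -287.8,  119. ]))
(array([314.2, 205.6]), array([ 71.5, 110.8]), array([ 535.1, -286.7,  119. ]))Traceback (most recent call last):
  File "<stdin>", line 5, in <module>
  File "h.py", line 19, in rim
    c=max(cv2.findContours(m&k,0,1)[0],key=lambda c:cv2.contourArea(cv2.convexHull(c)))
ValueError: max() iterable argument is empty
```

```bash
python3 -m jog '[[0.01,-0.044,0,0,0,0,0.085],[0.01,-0.044,0,0,0,0,0.085],[0.01,-0.044,0,0,0,0,0.085],[0.01,-0.044,0,0,0,0,0.085],[0.01,-0.044,0,0,0,0,0.085]]'
python3 -m jog '[[0.01,-0.044,0,0,0,0,0.085],[0.01,-0.044,0,0,0,0,0.085],[0.01,-0.044,0,0,0,0,0.085],[0.004,-0.039,0,0,0,0,0.085],[0,0,0,0,0,0,0.085]]'
python3 -m jog '[[0,0,0,0,0,0,0.085]]'
python3 - <<'E'
from h import *
s=sense();cm=cam("wrist",s);im=eyes.capture("wrist")[:,:,::-1].copy();print(s["eef_pos"])
cv2.imwrite("pics/h3.png",im)
u,v=proj(cm,[631,96,38]);print(u,v)
for th in(150,165,180): print(rim(im,cm,u,v,38,45,th))
u,v=proj(cm,[488,69,50]);print(u,v)
E
```

```text
time_s: 10.5
eef_pos: [594.8, -74.2, 216.9]
ee_rot: [-0.001, 1.0, 0.0, -0.002]
force: [-0.2, -0.1, 0.9]
grip_width: 0.992
grip_force: 0.0
time_s: 11.0
eef_pos: [628.4, 99.4, 216.5]
ee_rot: [-0.001, 1.0, 0.003, -0.002]
force: [-1.2, -0.8, -1.5]
grip_width: 0.997
grip_force: 0.0
time_s: 11.1
eef_pos: [628.6, 95.4, 216.9]
ee_rot: [0.0, 1.0, 0.001, -0.002]
force: [-0.8, 0.5, 0.9]
grip_width: 0.996
grip_force: 0.0
[628.60883832  95.36654904 216.93279682]
325.05911310462625 169.76343728390216
(array([322.9, 168.8]), array([50.5, 51.5]), array([632.1,  98.3,  38. ]))
(array([323. , 168.6]), array([49.8, 50.5]), array([632.2,  98.2,  38. ]))Traceback (most recent call last):
  File "<stdin>", line 5, in <module>
  File "h.py", line 20, in rim
    e=cv2.fitEllipse(cv2.convexHull(c));return np.round(e[0],1),np.round(e[1],1),cast(cm,*e[0],z).round(1)
cv2.error: OpenCV(4.12.0) /io/opencv/modules/imgproc/src/shapedescr.cpp:361: error: (-201:Incorrect size of input array) There should be at least 5 points to fit the ellipse in function 'fitEllipseNoDirect'
```

```bash
python3 -m jog '[[0.0035,-0.003,0.045,0,0,0,0.085],[0,0,0.045,0,0,0,0.085],[0,0,0.045,0,0,0,0.085],[0,0,0.045,0,0,0,0.085],[0,0,0.025,0,0,0,0.085]]'
python3 -m jog '[[0,0,0.008,0,0,0,0.085],[0,0,0.006,0,0,0,0.085],[0,0,0,0,0,0,0.085]]'
```

```text
time_s: 11.65
eef_pos: [630.5, 96.2, 9.5]
ee_rot: [-0.0, 1.0, -0.001, -0.003]
force: [-0.1, -0.0, 0.3]
grip_width: 0.996
grip_force: 0.0
time_s: 11.95
eef_pos: [633.1, 97.2, 0.5]
ee_rot: [0.0, 1.0, 0.0, 0.0]
force: [0.4, -0.4, 0.6]
grip_width: 0.996
grip_force: 0.0
```

```bash
python3 -m jog '[[0,0,0.004,0,0,0,0.07],[0,0,0,0,0,0,0.03],[0,0,0,0,0,0,0.03],[0,0,0,0,0,0,0.03],[0,0,0,0,0,0,0.03]]' 40
python3 -m jog '[[0,0,0,0,0,0,0.03],[0,0,-0.01,0,0,0,0.03],[0,0,-0.04,0,0,0,0.03],[0,0,-0.045,0,0,0,0.03],[0,0,-0.045,0,0,0,0.03]]' 
python3 -m jog '[[0,0,-0.02,0,0,0,0.03],[0,0,0,0,0,0,0.03],[0,0,0,0,0,0,0.03]]' 
python3 - <<'E'
from h import *
s=sense();cm=cam("wrist",s);im=eyes.capture("wrist")[:,:,::-1].copy();print(s["eef_pos"])
b=eyes.capture("scene")[:,:,::-1];u,v=map(int,proj(cam("scene"),s["eef_pos"]));print(u,v)
cv2.imwrite("pics/h4.png",cv2.hconcat([im[:,120:520],cv2.resize(b[v-80:v+80,u-80:u+80],(400,400),interpolation=2)]))
E
```

```text
time_s: 12.45
eef_pos: [633.3, 97.8, -3.0]
ee_rot: [0.0, 1.0, 0.0, 0.001]
force: [-1.1, -0.2, 5.8]
grip_width: 0.639
grip_force: 42.7
time_s: 12.95
eef_pos: [632.2, 97.9, 137.9]
ee_rot: [-0.0, 1.0, 0.0, -0.0]
force: [-0.2, 0.6, -1.1]
grip_width: 0.641
grip_force: 42.6
time_s: 13.25
eef_pos: [632.2, 97.8, 155.3]
ee_rot: [-0.0, 1.0, 0.0, -0.001]
force: [0.4, -0.3, -1.4]
grip_width: 0.641
grip_force: 42.6
[632.21656621  97.83508336 155.28984308]
339 207
```

View pics/h4.png

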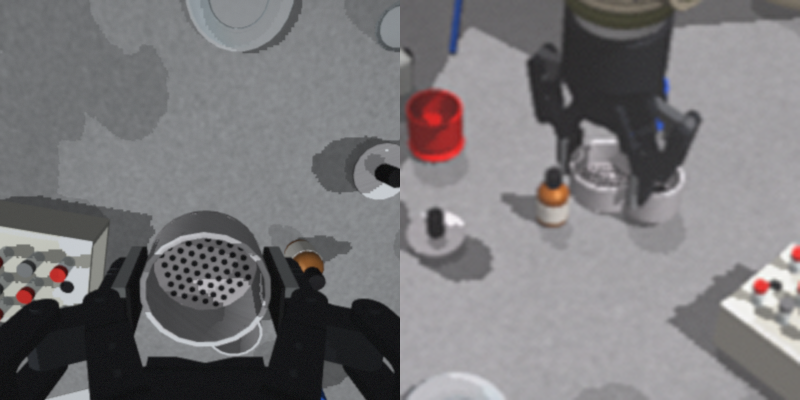

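Fine sieve (many small holes) is held level, rim centre at (325,289), the same place in the hand as the cup was. So the same TCP x,y as for the cup will align it.

```bash
python3 -m jog '[[-0.0096,0.0438,0,0,0,0,0.03],[-0.0096,0.0438,0,0,0,0,0.03],[-0.0096,0.0438,0,0,0,0,0.03],[-0.0096,0.0438,0,0,0,0,0.03],[-0.0096,0.0438,0,0,0,0,0.03]]'
python3 -m jog '[[-0.0096,0.0438,0,0,0,0,0.03],[-0.0096,0.0438,0,0,0,0,0.03],[-0.0096,0.0438,0,0,0,0,0.03],[-0.0096,0.0438,0,0,0,0,0.03],[0,0,0,0,0,0,0.03]]'
python3 -m jog '[[0,0,0,0,0,0,0.03],[0,0,0,0,0,0,0.03]]'
```

```text
time_s: 13.85
eef_pos: [583.7, -122.7, 154.5]
ee_rot: [-0.001, 1.0, 0.0, -0.001]
force: [1.1, 0.3, -0.4]
grip_width: 0.646
grip_force: 42.6
time_s: 14.35
eef_pos: [544.5, -301.1, 154.0]
ee_rot: [-0.0, 1.0, -0.002, -0.001]
force: [0.4, 0.6, -0.6]
grip_width: 0.638
grip_force: 42.7
time_s: 14.55
eef_pos: [546.6, -295.4, 155.1]
ee_rot: [-0.001, 1.0, 0.001, -0.001]
force: [-0.0, -0.3, -0.1]
grip_width: 0.644
grip_force: 42.7
```

```bash
python3 -m jog '[[-0.001,0.0005,0.02,0,0,0,0.03],[0,0,0.015,0,0,0,0.03],[0,0,0.005,0,0,0,0.03],[0,0,0.004,0,0,0,0.03],[0,0,0,0,0,0,0.03]]'
python3 -m jog '[[0,0,0.003,0,0,0,0.03],[0,0,0.002,0,0,0,0.03],[0,0,0,0,0,0,0.03]]'
```

```text
time_s: 15.05
eef_pos: [545.8, -296.4, 112.0]
ee_rot: [-0.0, 1.0, 0.001, 0.0]
force: [-0.1, -0.0, -0.8]
grip_width: 0.638
grip_force: 42.7
time_s: 15.35
eef_pos: [545.5, -296.9, 106.8]
ee_rot: [-0.0, 1.0, 0.0, -0.0]
force: [0.2, -0.3, 0.0]
grip_width: 0.638
grip_force: 42.7
```

```bash
python3 -m jog '[[0,0,0.002,0,0,0,0.03],[0,0,0.0015,0,0,0,0.03],[0,0,0,0,0,0,0.03]]'
python3 -m jog '[[0,0,0.0015,0,0,0,0.03],[0,0,0,0,0,0,0.03]]'
```

```text
time_s: 15.65
eef_pos: [545.8, -297.1, 104.0]
ee_rot: [0.0, 1.0, 0.0, 0.0]
force: [-1.1, -0.2, 3.4]
grip_width: 0.639
grip_force: 43.0
time_s: 15.85
eef_pos: [546.0, -297.2, 103.9]
ee_rot: [0.001, 1.0, 0.0, 0.001]
force: [-2.7, 2.5, 12.6]
grip_width: 0.643
grip_force: 43.9
```

Seated at exactly the expected height with a 12 N reaction. Release and go to the coarse sieve.

```bash
python3 -m jog '[[0,0,-0.002,0,0,0,0.03],[0,0,0,0,0,0,0.085],[0,0,0,0,0,0,0.085],[0,0,0,0,0,0,0.085],[0,0,0,0,0,0,0.085]]'
python3 -m jog '[[0,0,-0.04,0,0,0,0.085],[0,0,-0.045,0,0,0,0.085],[0,-0.02,-0.03,0,0,0,0.085],[-0.007,-0.044,0,0,0,0,0.085],[-0.007,-0.044,0,0,0,0,0.085]]'
python3 -m jog '[[-0.007,-0.044,0,0,0,0,0.085],[-0.007,-0.044,0,0,0,0,0.085],[-0.008,-0.044,0,0,0,0,0.085],[-0.008,-0.044,0,0,0,0,0.085],[-0.008,-0.044,0,0,0,0,0.085]]'
python3 -m jog '[[-0.008,-0.04,0,0,0,0,0.085],[0,0,0,0,0,0,0.085],[0,0,0,0,0,0,0.085]]'
python3 - <<'E'
from h import *
s=sense();cm=cam("wrist",s);im=eyes.capture("wrist")[:,:,::-1].copy();print(s["eef_pos"])
cv2.imwrite("pics/h5.png",im)
u,v=proj(cm,[488,69,50]);print(u,v)
for th in(150,165): print(rim(im,cm,u,v,50,45,th))
E
```

```text
time_s: 16.35
eef_pos: [545.5, -296.9, 103.6]
ee_rot: [-0.0, 1.0, 0.0, -0.0]
force: [-0.2, -0.4, 0.6]
grip_width: 0.993
grip_force: 0.0
time_s: 16.85
eef_pos: [531.3, -188.1, 219.4]
ee_rot: [0.0, 1.0, -0.0, 0.001]
force: [0.9, 0.9, -0.2]
grip_width: 0.997
grip_force: 0.0
time_s: 17.35
eef_pos: [492.7, 32.7, 219.0]
ee_rot: [-0.0, 1.0, 0.0, 0.0]
force: [1.2, 0.7, 0.3]
grip_width: 0.999
grip_force: 0.0
time_s: 17.65
eef_pos: [485.3, 71.4, 219.0]
ee_rot: [0.0, 1.0, 0.001, 0.0]
force: [1.5, -0.4, 0.6]
grip_width: 0.998
grip_force: 0.0
[485.25753836  71.36722795 218.98491309]
327.9197254109735 172.0992963707752
(array([327. , 172.8]), array([51.5, 52.8]), array([487.3,  70. ,  50. ]))
(array([327.1, 172.7]), array([50.3, 52.2]), array([487.4,  69.9,  50. ]))
```

```bash
python3 -m jog '[[0.002,0.001,0.045,0,0,0,0.085],[0,0,0.045,0,0,0,0.085],[0,0,0.045,0,0,0,0.085],[0,0,0.045,0,0,0,0.085],[0,0,0.02,0,0,0,0.085]]'
python3 -m jog '[[0,0,0.01,0,0,0,0.085],[0,0,0,0,0,0,0.085],[0,0,0,0,0,0,0.085]]'
python3 -m jog '[[0,0,0,0,0,0,0.07],[0,0,0,0,0,0,0.03],[0,0,0,0,0,0,0.03],[0,0,0,0,0,0,0.03],[0,0,0,0,0,0,0.03]]' 40
```

```text
time_s: 18.2
eef_pos: [485.6, 68.7, 15.3]
ee_rot: [-0.0, 1.0, -0.001, -0.003]
force: [0.3, 0.2, 0.7]
grip_width: 0.997
grip_force: 0.0
time_s: 18.5
eef_pos: [488.2, 69.4, 9.9]
ee_rot: [0.0, 1.0, 0.0, 0.001]
force: [-0.7, -0.1, 0.2]
grip_width: 0.996
grip_force: 0.0
time_s: 19.0
eef_pos: [488.0, 69.9, 10.3]
ee_rot: [0.0, 1.0, 0.001, 0.001]
force: [-3.6, 0.5, 9.5]
grip_width: 0.65
grip_force: 40.7
```

```bash
python3 -m jog '[[0,0,0,0,0,0,0.03],[0,0,-0.01,0,0,0,0.03],[0,0,-0.04,0,0,0,0.03],[0,0,-0.045,0,0,0,0.03],[0,0,-0.045,0,0,0,0.03]]' 
python3 -m jog '[[0,0,-0.045,0,0,0,0.03],[0,0,0,0,0,0,0.03],[0,0,0,0,0,0,0.03]]' 
python3 - <<'E'
from h import *
s=sense();cm=cam("wrist",s);im=eyes.capture("wrist")[:,:,::-1].copy();print(s["eef_pos"])
cv2.imwrite("pics/h6.png",im)
for f in (im[:,120:520],cv2.imread("pics/h4.png")[:,:400]):
  for th in(165,185):
    m=cv2.inRange(f,(th,)*3,(255,)*3);k=np.zeros_like(m);cv2.rectangle(k,(135,228),(275,350),255,-1)
    p=max(cv2.findContours(m&k,0,1)[0],key=len);print(th,cv2.fitEllipse(cv2.convexHull(p)))
E
```

```text
time_s: 19.5
eef_pos: [486.9, 70.1, 151.3]
ee_rot: [-0.0, 1.0, 0.0, 0.0]
force: [0.4, 0.0, -0.6]
grip_width: 0.646
grip_force: 43.0
time_s: 19.8
eef_pos: [487.2, 70.1, 194.6]
ee_rot: [0.0, 1.0, 0.0, 0.001]
force: [-0.7, -0.3, -1.5]
grip_width: 0.648
grip_force: 43.0
[487.24755332  70.05455278 194.6142912 ]
165 ((205.11427307128906, 303.3313903808594), (80.05455780029297, 115.76004028320312), 88.75173950195312)
185 ((204.35189819335938, 303.7956237792969), (77.6654281616211, 114.59772491455078), 90.28124237060547)
165 ((205.42161560058594, 319.39862060546875), (58.69235610961914, 121.78921508789062), 103.37350463867188)
185 ((203.98114013671875, 318.0006103515625), (60.91627883911133, 121.28995513916016), 106.14295959472656)
```

```bash
python3 -m jog '[[0.007,0.0435,0,0,0,0,0.03],[0.007,0.0435,0,0,0,0,0.03],[0.007,0.0435,0,0,0,0,0.03],[0.007,0.0435,0,0,0,0,0.03],[0.007,0.0435,0,0,0,0,0.03]]'
python3 -m jog '[[0.007,0.0435,0,0,0,0,0.03],[0.008,0.0435,0,0,0,0,0.03],[0.008,0.0435,0,0,0,0,0.03],[0,0.018,0,0,0,0,0.03],[0,0,0,0,0,0,0.03]]'
python3 -m jog '[[0,0,0,0,0,0,0.03],[0,0,0,0,0,0,0.03]]'
```

```text
time_s: 20.35
eef_pos: [521.8, -148.9, 192.1]
ee_rot: [-0.001, 1.0, 0.0, -0.001]
force: [0.4, -0.2, -0.3]
grip_width: 0.648
grip_force: 43.1
time_s: 20.85
eef_pos: [544.6, -297.9, 191.2]
ee_rot: [-0.001, 1.0, -0.001, -0.002]
force: [0.8, -0.3, -1.3]
grip_width: 0.644
grip_force: 43.1
time_s: 21.05
eef_pos: [545.5, -294.7, 193.3]
ee_rot: [-0.001, 1.0, 0.001, -0.001]
force: [0.8, -0.1, -0.8]
grip_width: 0.649
grip_force: 43.1
```

```bash
python3 -m jog '[[0,0.002,0.015,0,0,0,0.03],[0,0,0.015,0,0,0,0.03],[0,0,0.006,0,0,0,0.03],[0,0,0.004,0,0,0,0.03],[0,0,0,0,0,0,0.03]]'
python3 -m jog '[[0,0,0.004,0,0,0,0.03],[0,0,0.003,0,0,0,0.03],[0,0,0,0,0,0,0.03]]'
```

```text
time_s: 21.55
eef_pos: [545.7, -297.5, 154.0]
ee_rot: [-0.0, 1.0, 0.001, -0.0]
force: [0.2, -0.7, -1.2]
grip_width: 0.65
grip_force: 43.1
time_s: 21.85
eef_pos: [545.5, -297.9, 146.6]
ee_rot: [-0.0, 1.0, 0.0, -0.0]
force: [-0.6, 0.5, -1.7]
grip_width: 0.648
grip_force: 43.1
```

```bash
python3 -m jog '[[0,-0.001,0.002,0,0,0,0.03],[0,0,0.0015,0,0,0,0.03],[0,0,0,0,0,0,0.03]]'
python3 -m jog '[[0,0,0.0015,0,0,0,0.03],[0,0,0,0,0,0,0.03]]'
```

```text
time_s: 22.15
eef_pos: [545.6, -297.0, 143.5]
ee_rot: [0.0, 1.0, 0.0, 0.0]
force: [-0.6, -0.0, -0.5]
grip_width: 0.649
grip_force: 43.1
time_s: 22.35
eef_pos: [546.0, -297.1, 143.4]
ee_rot: [0.001, 1.0, 0.0, 0.001]
force: [-2.1, 1.9, 8.5]
grip_width: 0.648
grip_force: 43.8
```

Coarse sieve seated at the expected 143.4. Release, go to the lid.

```bash
python3 -m jog '[[0,0,-0.0015,0,0,0,0.03],[0,0,0,0,0,0,0.085],[0,0,0,0,0,0,0.085],[0,0,0,0,0,0,0.085],[0,0,0,0,0,0,0.085]]'
python3 -m jog '[[0,0,-0.04,0,0,0,0.085],[0,0,-0.04,0,0,0,0.085],[0.014,-0.03,0,0,0,0,0.085],[0.014,-0.035,0,0,0,0,0.085],[0.014,-0.035,0,0,0,0,0.085]]'
python3 -m jog '[[0.014,-0.035,0,0,0,0,0.085],[0.014,-0.035,0,0,0,0,0.085],[0.014,-0.035,0,0,0,0,0.085],[0.007,-0.023,0,0,0,0,0.085],[0,0,0,0,0,0,0.085]]'
python3 -m jog '[[0,0,0,0,0,0,0.085],[0,0,0,0,0,0,0.085]]'
python3 - <<'E'
from h import *
s=sense();cm=cam("wrist",s);im=eyes.capture("wrist")[:,:,::-1].copy();print(s["eef_pos"])
cv2.imwrite("pics/h7.png",im)
u,v=proj(cm,[637,-68,11]);print(u,v)
for th in(150,165): print(rim(im,cm,u,v,11,45,th))
u,v=map(int,proj(cm,[637,-68,37]));m=(im.max(2)<70).astype(np.uint8);k=np.zeros_like(m);cv2.circle(k,(u,v),40,1,-1)
n,l,st,ce=cv2.connectedComponentsWithStats(m&k)
for i in range(1,n):
  if st[i,4]>50: print(st[i],ce[i],cast(cm,*ce[i],30).round(1))
E
```

```text
time_s: 22.85
eef_pos: [545.5, -297.0, 143.2]
ee_rot: [-0.0, 1.0, 0.0, -0.0]
force: [0.0, 0.4, -0.4]
grip_width: 0.989
grip_force: 0.0
time_s: 23.35
eef_pos: [587.8, -195.9, 223.5]
ee_rot: [0.0, 1.0, -0.0, 0.0]
force: [-0.0, 0.3, -1.0]
grip_width: 0.994
grip_force: 0.0
time_s: 23.85
eef_pos: [636.9, -65.9, 223.2]
ee_rot: [-0.0, 1.0, 0.002, -0.0]
force: [0.7, 0.1, -0.5]
grip_width: 0.996
grip_force: 0.0
time_s: 24.05
eef_pos: [636.2, -70.0, 223.3]
ee_rot: [0.0, 1.0, -0.0, -0.0]
force: [0.9, 0.2, -0.1]
grip_width: 0.996
grip_force: 0.0
[636.15195491 -69.96072632 223.33847279]
323.92417830537977 165.33178555705626
(array([326.8, 161.7]), array([46.4, 46.7]), array([641.3, -71.4,  11. ]))
(array([326.9, 161.7]), array([45.5, 45.9]), array([641.3, -71.5,  11. ]))
[320 156  16  18 218] [327.37614679 164.40825688] [642.  -71.9  30. ]
```

```bash
python3 -m jog '[[0.005,0.0015,0.045,0,0,0,0.085],[0,0,0.045,0,0,0,0.085],[0,0,0.045,0,0,0,0.085],[0,0,0.045,0,0,0,0.085],[0,0,0.025,0,0,0,0.06]]'
python3 -m jog '[[0,0,0.01,0,0,0,0.04],[0,0,0.006,0,0,0,0.03],[0,0,0,0,0,0,0.03],[0,0,0,0,0,0,0.03]]'
```

```text
time_s: 24.6
eef_pos: [639.5, -71.1, 14.6]
ee_rot: [-0.001, 1.0, -0.0, -0.002]
force: [-0.7, 0.7, 0.4]
grip_width: 0.853
grip_force: 0.0
time_s: 25.0
eef_pos: [642.2, -70.8, 4.0]
ee_rot: [0.0, 1.0, 0.0, 0.001]
force: [0.1, 1.2, 0.9]
grip_width: 0.348
grip_force: 0.0
```

```bash
python3 -m jog '[[0,0.001,0.003,0,0,0,0.03],[0,0,0,0,0,0,0.005],[0,0,0,0,0,0,0.005],[0,0,0,0,0,0,0.005],[0,0,0,0,0,0,0.005]]' 40
python3 -m jog '[[0,0,-0.01,0,0,0,0.005],[0,0,-0.04,0,0,0,0.005],[0,0,-0.045,0,0,0,0.005],[0,0,-0.045,0,0,0,0.005],[0,0,-0.045,0,0,0,0.005]]'
python3 -m jog '[[0,0,-0.045,0,0,0,0.005],[0,0,0,0,0,0,0.005],[0,0,0,0,0,0,0.005]]'
python3 - <<'E'
from h import *
s=sense();cm=cam("wrist",s);im=eyes.capture("wrist")[:,:,::-1].copy();print(s["eef_pos"])
b=eyes.capture("scene")[:,:,::-1];u,v=map(int,proj(cam("scene"),s["eef_pos"]));v=max(v,80)
cv2.imwrite("pics/h8.png",cv2.hconcat([im[:,120:520],cv2.resize(b[v-80:v+80,u-80:u+80],(400,400),interpolation=2)]))
E
```

```text
time_s: 25.5
eef_pos: [641.7, -71.5, -0.0]
ee_rot: [0.0, 1.0, 0.0, 0.0]
force: [-1.0, -0.2, 5.3]
grip_width: 0.191
grip_force: 39.2
time_s: 26.0
eef_pos: [640.9, -71.2, 186.7]
ee_rot: [-0.0, 1.0, 0.0, -0.0]
force: [0.0, 0.9, -1.1]
grip_width: 0.197
grip_force: 39.1
time_s: 26.3
eef_pos: [641.3, -71.3, 230.0]
ee_rot: [0.0, 1.0, 0.0, 0.001]
force: [-0.1, -0.3, -2.4]
grip_width: 0.189
grip_force: 39.1
[641.3491691  -71.2934773  230.03937673]
```

View pics/h8.png

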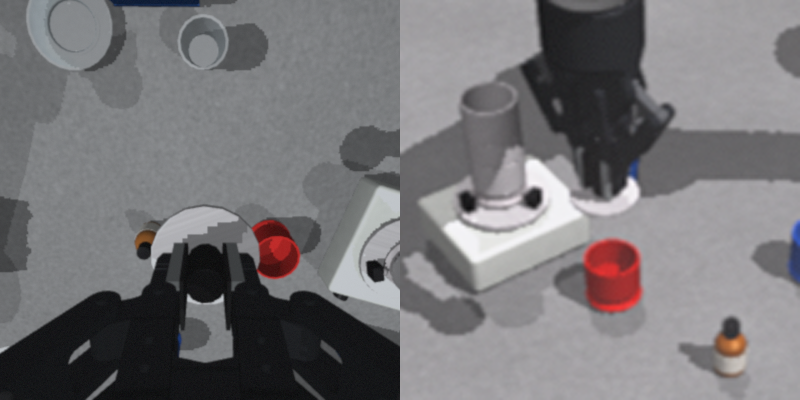

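Lid is held level by its knob; the tower stands straight and bottle and beaker are upright. Carry the lid over.

```bash
python3 -m jog '[[-0.016,0.0376,0,0,0,0,0.005],[-0.016,0.0376,0,0,0,0,0.005],[-0.016,0.0376,0,0,0,0,0.005],[-0.016,0.0376,0,0,0,0,0.005],[-0.016,0.0376,0,0,0,0,0.005]]'
python3 -m jog '[[-0.0157,0.0376,0,0,0,0,0.005],[0,0,0,0,0,0,0.005],[0,0,0,0,0,0,0.005],[0,0,0,0,0,0,0.005]]'
```

```text
time_s: 26.9
eef_pos: [560.3, -260.5, 227.7]
ee_rot: [-0.001, 1.0, 0.0, -0.001]
force: [0.5, 0.2, -0.6]
grip_width: 0.196
grip_force: 39.2
time_s: 27.3
eef_pos: [546.1, -295.9, 228.6]
ee_rot: [-0.001, 1.0, 0.001, -0.001]
force: [0.4, 0.3, -0.9]
grip_width: 0.192
grip_force: 39.2
```

```bash
python3 -m jog '[[0,0.0005,0.02,0,0,0,0.005],[0,0,0.015,0,0,0,0.005],[0,0,0.006,0,0,0,0.005],[0,0,0,0,0,0,0.005]]'
python3 -m jog '[[0,0,0.004,0,0,0,0.005],[0,0,0.003,0,0,0,0.005],[0,0,0.002,0,0,0,0.005],[0,0,0,0,0,0,0.005]]'
```

```text
time_s: 27.7
eef_pos: [546.0, -296.5, 187.7]
ee_rot: [-0.001, 1.0, 0.001, -0.001]
force: [-0.3, 0.6, -0.1]
grip_width: 0.192
grip_force: 39.2
time_s: 28.1
eef_pos: [545.8, -297.5, 179.3]
ee_rot: [-0.0, 1.0, 0.0, -0.0]
force: [0.1, -0.9, -0.5]
grip_width: 0.191
grip_force: 39.2
```

```bash
python3 -m jog '[[0,-0.0005,0.002,0,0,0,0.005],[0,0,0.0015,0,0,0,0.005],[0,0,0,0,0,0,0.005]]'
python3 -m jog '[[0,0,0.0015,0,0,0,0.005],[0,0,0,0,0,0,0.005]]'
```

```text
time_s: 28.4
eef_pos: [545.9, -297.1, 176.0]
ee_rot: [0.0, 1.0, 0.0, 0.0]
force: [-0.1, 0.7, 0.3]
grip_width: 0.192
grip_force: 39.3
time_s: 28.6
eef_pos: [546.3, -297.3, 175.9]
ee_rot: [0.001, 1.0, 0.0, 0.001]
force: [-1.1, 0.6, 8.5]
grip_width: 0.194
grip_force: 39.9
```

Lid seated at the expected 176. Release, rise clear and check.

```bash
python3 -m jog '[[0,0,-0.0015,0,0,0,0.005],[0,0,0,0,0,0,0.04],[0,0,0,0,0,0,0.04],[0,0,0,0,0,0,0.04],[0,0,0,0,0,0,0.04]]'
python3 -m jog '[[0,0,-0.03,0,0,0,0.04],[0,0,-0.045,0,0,0,0.04],[-0.04,0,-0.02,0,0,0,0.04],[-0.045,0,0,0,0,0,0.04],[-0.045,0,0,0,0,0,0.04]]'
python3 -m jog '[[0,0,0,0,0,0,0.04],[0,0,0,0,0,0,0.04]]'
python3 - <<'E'
from h import *
a=eyes.capture("side")[:,:,::-1];b=eyes.capture("scene")[:,:,::-1]
cv2.imwrite("pics/end.png",cv2.hconcat([cv2.resize(a[60:220,220:420],(400,320),interpolation=2),cv2.resize(b[80:260,170:370],(400,320),interpolation=2)]))
E
```

```text
time_s: 29.1
eef_pos: [545.8, -297.0, 175.7]
ee_rot: [-0.0, 1.0, 0.0, -0.0]
force: [0.0, -0.9, 0.2]
grip_width: 0.471
grip_force: 0.0
time_s: 29.6
eef_pos: [414.5, -296.9, 271.2]
ee_rot: [0.001, 1.0, 0.001, 0.0]
force: [-0.3, -0.7, 0.9]
grip_width: 0.471
grip_force: 0.0
time_s: 29.8
eef_pos: [415.6, -297.4, 271.4]
ee_rot: [0.0, 1.0, -0.0, 0.0]
force: [0.3, -0.7, 0.3]
grip_width: 0.469
grip_force: 0.0
```

View pics/end.png

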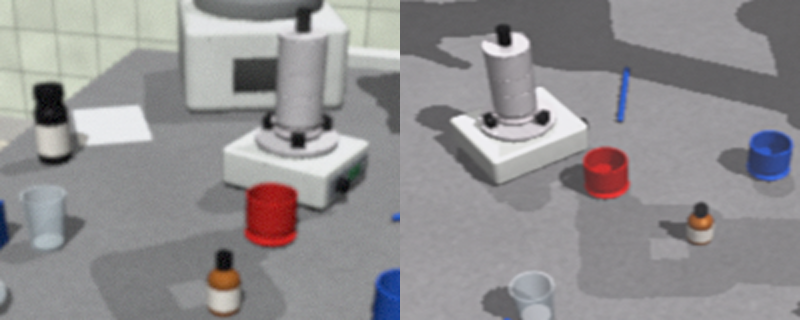

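Both views show the tower straight and complete (side (300,80), scene (512,75)), and the bottle and beaker standing.

```bash
python3 -c "from rig import finish_job; print(finish_job())"
```

```text
the job is handed in; nothing more can be done
None
```

The sieve tower is built on the shaker in the order asked and handed in at about 30 s: each part stopped at its expected seated height and was let go, and the bottle and beaker still stand (my first grasp slid the cup about 3 mm before I regripped it).

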